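# Open the geometry box and point out the sharpener

## Task

Push the lid of the red geometry box fully open with the fingertips, then show me the pencil sharpener inside: point down at it from directly above, fingertips two or three centimetres over it, hold there for about two seconds, and finish still pointing at it. Do not touch or disturb anything inside the box, and leave the pencil, the glass cube and the clip on the desk alone; nothing is to be picked up.

Things in the scene. Friction and masses are not known exactly. Their poses are not given: they have to be found in the camera images.
- lid (a joint): How far the sliding lid of the box is open, in m: 0 is shut, 0.140 is fully open against its stop. It starts shut or up to 25 mm open, takes about 2 N to slide, and stays where it is left.
- lid_ridge (a point): Centre of the top of the thumb ridge on the lid: a bar 60 mm long (own x), 8 mm thick (own y), standing 10 mm up from the lid; this point is 40 mm above the desk. Its own y axis is level and points the way the lid opens: push the ridge that way. The red lid is 95 x 209 mm, its top 30 mm above the desk. Fully open, it sticks out 140 mm past the box end.
- geobox: Red plastic box, fixed to the desk, 104 mm wide (own x), 218 mm long (own y), rim 33 mm high; origin at the centre of its underside. The lid slides open along its own +y. Three compartments, each 44 mm along y and 96 mm along x, have centres at y = -83, -37 and +9 mm; the open lid uncovers all three; one thing lies in each, in any order.
- sharpener_top (a point): Centre of the top of the pencil sharpener, the thing to point at: an aluminium block 30 x 24 mm, 14 mm high, with two blades on top, lying loose on the floor of one of the compartments; its top is 17 mm above the desk, 16 mm below the box rim.
- leadtin_top (a point): Centre of the top of a round aluminium tin of pencil leads, 35 mm across and 12 mm high, loose in another compartment. Not to be touched.
- leadtube_top (a point): Centre of the top of a thin aluminium tube of pencil leads, 60 mm long and 10 mm thick, lying across a third compartment. Not to be touched.
- cube: Glass cube, 50 mm, standing on the desk beside the box; origin at the centre of its underside. Leave alone.
- clip: Aluminium clip, about 36 x 50 mm and 24 mm high, empty, on the desk beside the box; origin at the centre of its underside. Leave alone.
- pencil: Mechanical pencil, 140 mm long (its own x) and 10 mm thick, lying on the desk beside the box; origin at the middle of its underside. Leave alone.
Things that resemble listed ones, but are neither listed nor needed, are in the scene too. Several things look just like the geobox: the one meant starts farthest to the robot's right.

How it is judged (in metres and radians):
On the way, in this order (a step that is already met when the one before it is completed fails the run):
1. the lid has been pushed open, within 15 mm of its stop (value of joint lid above 0.125 m), for 0.2 s.
2. the fingertips hang just above the sharpener without contact, for 1.5 s (value of joint lid above 0.125 m and horizontal distance between the grasp point and sharpener_top below 0.02 m and z of the grasp point in the frame of sharpener_top between 0.021 and 0.08 m), for 1.5 s.
At the end, for the whole second after the job is handed in: The lid is open to within 15 mm of its stop, and the robot is still pointing at the sharpener: the grasp point (about 19 mm behind the fingertips) is within 20 mm sideways of the sharpener's centre and 21 to 80 mm above its top, touching nothing; the things in the box lie still (all of step 2 and linear speed of each of sharpener, leadtin, leadtube below 0.02 m/s).
It fails at once if the robot touches something inside the box (contact force between any of the fingers, the arm and sharpener above 0.3 N or contact force between any of the fingers, the arm and leadtin above 0.3 N or contact force between any of the fingers, the arm and leadtube above 0.3 N).
It fails at once if something inside the box is moved by more than 8 mm or lifted (distance of any of sharpener_top, leadtin_top, leadtube_top from where it was at the start of the episode above 0.008 m).
It fails at once if the cube, the clip or the pencil is moved by more than 8 mm or lifted (distance of any of cube, clip, pencil from where it was at the start of the episode above 0.008 m).
It also fails if it takes over 40 s, if anything falls off the work surface, if the arm or the gripper's body presses on something with over 40 N, if the wrist force passes 120 N, or if a joint passes its speed limit or range.

## Robot

A 6-joint arm with a two-finger parallel gripper is mounted at the origin on the work surface. World frame = base frame: x ahead of the robot, y to its left, z up, the work surface at z = 0. Lengths are in m, angles in degrees, forces in N, time in s.
With the tool pointing down it reaches from about 0.35 to 0.875 m from the base axis. Payload 4.2 kg.
Tool frame: the origin (TCP) lies midway between the tips of the shut fingers; the grasp point (between the pads) lies 19 mm behind it; z points along the fingers, y is the line along which they close (so a half turn about z gives the same grasp; the last joint's range is limited). The gripper opens to 87 mm and grips with 3 to 60 N. Pads are 19 mm wide; open, the fingers measure 117 mm over their backs; the gripper's body (75 mm by 190 mm) begins 51 mm behind the grasp point.
Start: joints at [84.718, 22.042, 0.453, 0, -68.411, -14.817], TCP at [0.215, 0.587, 0.223] pointing down, gripper open.
Joint ranges: [-179.83, 179.83], [-69.29, 118.12], [-61.27, 80.66], [-181.25, 117.63], [-171.15, -9.14], [-177.46, 177.46]. Speed limits (degrees/s): [159.86, 159.86, 180, 180, 180, 180].

## Interface

Orientations are given as [roll, pitch, yaw] about the fixed x, y, z axes, in that order (R = Rz(yaw) Ry(pitch) Rx(roll)).
In Python, from workcell import env gives the robot as it stands. The module is installed in compiled form; this text tells all that it offers. Calls block until the motion is done:
- env.goto(position, orientation): joint-space move of the TCP to a pose.
- env.move_straight(position, rotation=None, rate=0.15, force_limit=None): straight line of the TCP; rotation=None keeps the orientation; rate is the mean speed in m/s. With force_limit (N) it stops when the force on the tool has changed by that much, and returns True; else False.
- env.set_joints(angles): joint-space move.
- env.gripper_to(opening, grasp_force=None): opening from 0.0 (shut) to 1.0 (fully open); grasp_force is the grip in N (None keeps the last); returns when the fingers have stopped.
- env.dwell(seconds).
- env.inverse_kinematics(position, orientation): joint angles nearest the present ones, or None.
- env.read_state(): the state.
- env.grab_frame(name): name is "scene" or "side" or "wrist"; returns a dict with "image" (384x512x3 uint8, blue, green, red), "fx", "fy", "cx", "cy" (pixels), "D" ([k1, k2, p1, p2, k3] as OpenCV has them; the pictures are not rectified), "position" and "orientation" of the camera in the world. Camera axes: x right, y up, looking along -z (the intrinsics and any distortion apply to the point x, -y, -z); pixel columns grow to the right and rows downward; lengths in m; the calibration is good to about 2 mm. A picture is of the moment at which its call begins. There is no depth.
A pose or a line that the arm cannot do raises env.Unreachable and nothing moves.
- env.close_job(): hands the job in; it is judged then, once.
Trained networks look in a picture, given as the dict that the camera call returned (one of the last four; its "shot" number tells which), for a name from the list of things; names that differ only in an ending like _2 or _b are one class to them, and where a whole thing is asked for, a point or a joint stands for the part that bears it (a point fixed in the world has none). Each returns a list of dicts, best first, with "score" (0 to 1); they miss things now and then, are a little off and sometimes report something else, mostly with a low value. They report only what shows in the picture. A call takes as long as a camera call. They do not tell look-alikes from the thing itself.
- env.search_frame(picture, thing): "xyz" ([x, y, z] in m, in world coordinates, good to about 4 mm: the middle of the surface that is visible of it).
- env.trace(picture, thing): "mask" (384x512 bool, what is visible of it).
The state is a dict: "clock": time; "joint_positions": joint angles; "qvel": joint speeds; "joint_torque": joint torques, N m; "position": TCP position; "tool_rot": TCP orientation; "force": force on the tool from outside, world axes, zero at the start; "wrist_torque": the same for the moment, N m; "opening": opening from 0.0 (shut) to 1.0 (fully open); "finger_force": force on a finger pad.
Only numpy, scipy, OpenCV 4.12 (cv2) and the standard library are available. Lean on these libraries where they do the work, as an engineer would, in place of code of your own. Each camera call takes 0.05 s, during which the arm holds its last target. There are 200 camera calls.

## Working session

There is one attempt and no reset: what is moved stays moved. The work goes in short steps, each a Python script; the robot and the scene stay as the last script left them, time stands still between calls to the robot, and variables do not carry over. Pictures are saved under pics/ and viewed, at most 10 in all, crops included, and the job is handed in when it is done.

```bash
mkdir -p pics; python3 - <<'E'
from workcell import env
import cv2,numpy as np
ims=[]
for c in ["scene","side"]:
    p=env.grab_frame(c); ims.append(p["image"]); print(c,np.round(p["position"],3),np.round(p["orientation"],1),p["fx"],p["D"])
    for t in ["geobox","lid_ridge","cube","clip","pencil","lid"]:
        try:
            for d in env.search_frame(p,t)[:5]: print(t,round(d["score"],2),np.round(d["xyz"],3))
        except Exception as e: print(t,e)
cv2.imwrite("pics/a.png",ims[0]);cv2.imwrite("pics/b.png",ims[1])
print(env.read_state()["tool_rot"],env.read_state()["clock"])
E
```

```text
scene [ 0.991 -0.341  0.578] [50.9 -0.3 45.5] 421.85170752708206 [-0.05656382  0.          0.          0.          0.        ]
geobox 0.79 [0.788 0.12  0.034]
geobox 0.68 [0.556 0.359 0.029]
geobox 0.65 [ 0.584 -0.088  0.03 ]
geobox 0.61 [ 0.452 -0.076  0.008]
geobox 0.58 [0.332 0.168 0.03 ]
lid_ridge 0.93 [0.544 0.382 0.03 ]
lid_ridge 0.91 [ 0.569 -0.069  0.031]
lid_ridge 0.91 [0.313 0.18  0.031]
lid_ridge 0.89 [0.781 0.137 0.033]
cube 0.89 [ 0.71  -0.15   0.052]
pencil 0.81 [ 0.451 -0.078  0.006]
lid 0.77 [0.779 0.142 0.03 ]
lid 0.71 [0.313 0.179 0.032]
lid 0.67 [ 0.572 -0.069  0.031]
lid 0.63 [0.545 0.377 0.033]
side [ 0.122 -0.352  0.555] [ 50.3   0.8 -43.1] 358.3988207456519 [-0.06388515  0.          0.          0.          0.        ]
geobox 0.95 [ 0.555 -0.082  0.03 ]
geobox 0.91 [0.762 0.139 0.032]
geobox 0.91 [0.308 0.168 0.032]
geobox 0.89 [0.529 0.363 0.031]
lid_ridge 0.67 [0.311 0.183 0.025]
lid_ridge 0.66 [0.779 0.15  0.027]
lid_ridge 0.59 [ 0.564 -0.064  0.027]
lid_ridge 0.59 [0.546 0.382 0.03 ]
cube 0.64 [ 0.685 -0.15   0.039]
clip 0.86 [ 0.678 -0.012  0.017]
pencil 0.87 [ 0.449 -0.072  0.006]
lid 0.82 [ 0.568 -0.062  0.029]
lid 0.65 [0.78  0.148 0.031]
lid 0.6 [0.54  0.385 0.025]
lid 0.56 [0.31  0.178 0.032]
[-1.79995354e+02  3.12318399e-03 -2.01000349e+01] 0.7
```

View pics/a.png

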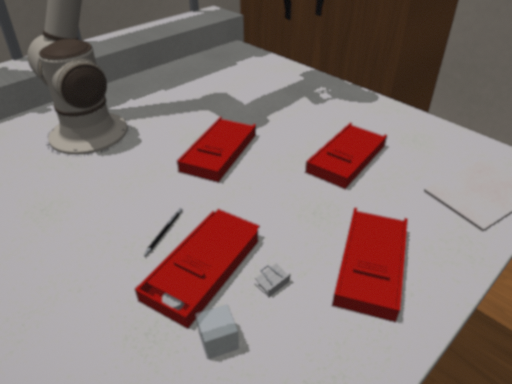

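View pics/b.png

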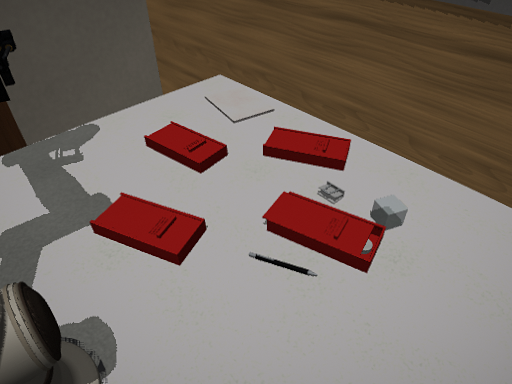

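The box meant is at scene px (200,265) and side px (325,230). It is partly open at its near end, so the lid opens away from there, toward scene px (240,220). The pencil, cube and clip sit around it. Next I fit the box pose to the traced masks.

```bash
cat > h.py <<'E'
from workcell import env
import cv2,numpy as np
from scipy.spatial.transform import Rotation as R
from scipy.optimize import minimize
def proj(p,X):
    Rc=R.from_euler("xyz",p["orientation"],degrees=True).as_matrix()
    c=(np.asarray(X,float)-p["position"])@Rc*[1,-1,-1]
    K=np.array([[p["fx"],0,p["cx"]],[0,p["fy"],p["cy"]],[0,0,1.]])
    return cv2.projectPoints(c.reshape(-1,1,3),np.zeros(3),np.zeros(3),K,np.array(p["D"],float))[0].reshape(-1,2)
def ray(p,uv,z):
    K=np.array([[p["fx"],0,p["cx"]],[0,p["fy"],p["cy"]],[0,0,1.]])
    n=cv2.undistortPoints(np.array(uv,float).reshape(-1,1,2),K,np.array(p["D"],float)).reshape(-1,2)
    d=np.c_[n[:,0],-n[:,1],-np.ones(len(n))]@R.from_euler("xyz",p["orientation"],degrees=True).as_matrix().T
    o=np.array(p["position"]); return o+d*((z-o[2])/d[:,2])[:,None]
def w(pose,pts):
    x,y,a=pose; c,s=np.cos(a),np.sin(a); P=np.atleast_2d(pts)
    return np.c_[x+c*P[:,0]-s*P[:,1],y+s*P[:,0]+c*P[:,1],P[:,2]]
BOX=np.array([[i*.052,j*.109,k] for i in(-1,1) for j in(-1,1) for k in(0,.033)])
E
python3 - <<'E'
from h import *
V=[]
for c in ["scene","side"]:
    p=env.grab_frame(c)
    b=min(env.trace(p,"geobox"),key=lambda d:abs(np.argwhere(d["mask"]).mean(0)[::-1]-proj(p,[[.565,-.08,.02]])[0]).sum())
    r=min(env.search_frame(p,"lid_ridge"),key=lambda d:np.hypot(*(np.array(d["xyz"])[:2]-[.566,-.067])))
    print(c,b["score"],b["mask"].sum(),np.round(r["xyz"],4)); V.append((p,b["mask"]))
def cost(q):
    t=0
    for p,m in V:
        s=8; im=np.zeros((384,512),np.uint8)
        h=cv2.convexHull(np.round(proj(p,w(q,BOX))*s).astype(np.int32))
        big=np.zeros((384*2,512*2),np.uint8); cv2.fillConvexPoly(big,(h//4),1)
        M=cv2.resize(m.astype(np.uint8),(1024,768),interpolation=cv2.INTER_NEAREST)
        t+=1-(big&M).sum()/(big|M).sum()
    return t
best=None
for a in np.radians([0,20,40,60,80,-20,-40]):
    o=minimize(cost,[.565,-.08,a],method="Nelder-Mead",options=dict(initial_simplex=[[.565,-.08,a],[.585,-.08,a],[.565,-.06,a],[.565,-.08,a+.3]]))
    if best is None or o.fun<best.fun: best=o
q=best.x; print(q,np.degrees(q[2]),best.fun)
ims=[]
for p,m in V:
    im=p["image"].copy(); im[m&(np.indices(m.shape).sum(0)%3==0)]=(255,255,0)
    for P in proj(p,w(q,BOX)): cv2.circle(im,tuple(int(v) for v in P),2,(0,255,0),-1)
    for P in proj(p,w(q,[[0,.109,.033]])): cv2.circle(im,tuple(int(v) for v in P),4,(255,0,0),-1)
    u,v=proj(p,[[.565,-.08,.02]])[0].astype(int); ims.append(cv2.resize(im[v-85:v+85,u-85:u+85],(400,400),interpolation=cv2.INTER_CUBIC))
cv2.imwrite("pics/c.png",np.hstack(ims)); np.save("q.npy",q)
E
```

```text
scene 0.73 7333 [ 0.5711 -0.0698  0.0325]
side 0.62 5120 [ 0.568  -0.0616  0.0274]
[ 0.57243985 -0.06940934  0.2751782 ] 15.766549705581552 0.14966402315498206
```

View pics/c.png

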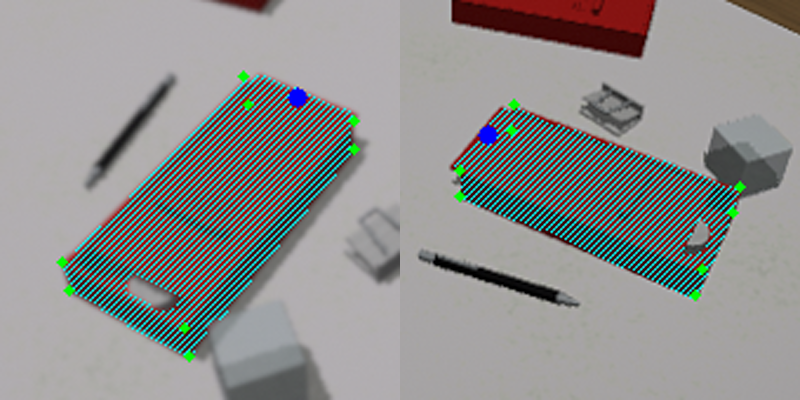

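The fit is good in both views: green corners lie on the box, and the blue dot marks the opening end at yaw ≈ 16°. The tin shows in the open −y end. Now I shut the gripper and look from above with the wrist camera.

```bash
python3 - <<'E'
from h import *
q=np.load("q.npy"); yaw=np.degrees(q[2])-90
env.gripper_to(0.0)
P=w(q,[[0,-.06,.30]])[0]
env.goto(P,[180,0,yaw])
p=env.grab_frame("wrist"); print(np.round(p["position"],3),np.round(p["orientation"],1),env.read_state()["clock"],env.read_state()["joint_positions"])
for t in ["geobox","lid_ridge","leadtin_top","leadtube_top","sharpener_top"]:
    for d in env.search_frame(p,t)[:2]: print(t,round(d["score"],2),np.round(d["xyz"],4))
im=cv2.resize(p["image"],None,fx=1.5,fy=1.5)
for X in proj(p,w(q,BOX)): cv2.circle(im,tuple(int(v*1.5) for v in X),3,(0,255,0),-1)
cv2.imwrite("pics/d.png",im)
E
```

```text
[ 0.612 -0.202  0.463] [ -16.6   -0.  -164.2] 5.425 [ 3.26797243e+00  1.74524324e+01  4.69273519e+00 -6.92374071e-03
 -7.72518522e+01  1.25672695e+01]
geobox 0.73 [ 0.5808 -0.1041  0.0238]
geobox 0.57 [0.7838 0.0906 0.0317]
lid_ridge 0.97 [0.7942 0.1045 0.0242]
lid_ridge 0.67 [ 0.579  -0.0908  0.0311]
leadtin_top 0.54 [ 0.5997 -0.1584  0.017 ]
leadtin_top 0.43 [ 0.5779 -0.0909  0.033 ]
```

View pics/d.png

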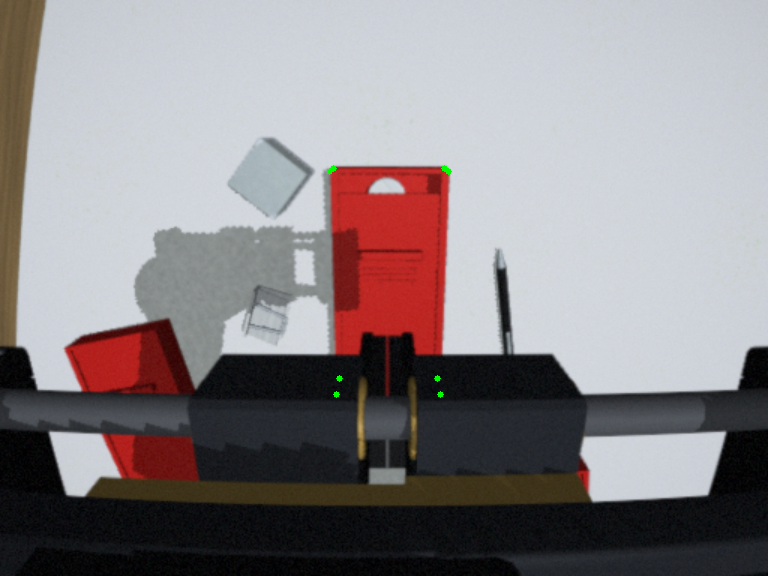

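From above, the −y rim corners agree with the fit. The ridge is the dark bar at px (358–422, 250), the lid edge is at row 193, and the tin shows at (386,186). Cube and pencil flank the box, both clear of the push path.

```bash
python3 - <<'E'
from h import *
q=np.load("q.npy"); yaw=np.degrees(q[2])-90
p=env.grab_frame("wrist")
c,s=np.cos(q[2]),np.sin(q[2])
for n,uv,z in [("ridge30",(390,250),.03),("ridge40",(390,250),.04),("rl",(358,250),.04),("rr",(422,250),.04),("lidedge",(386,193),.03),("rimend",(386,168),.033),("riml",(329,172),.033),("rimr",(450,172),.033)]:
    d=ray(p,[np.array(uv)/1.5],z)[0]-[q[0],q[1],0]; print(n,np.round([c*d[0]+s*d[1],-s*d[0]+c*d[1]],4))
E
```

```text
ridge30 [-0.0012 -0.0384]
ridge40 [-0.0012 -0.0407]
rl [ 0.0274 -0.0407]
rr [-0.0297 -0.0408]
lidedge [ 0.0024 -0.0902]
rimend [ 0.0024 -0.1122]
riml [ 0.0521 -0.1089]
rimr [-0.0534 -0.1089]
```

```bash
python3 - <<'E'
from h import *
q=np.load("q.npy"); c,s=np.cos(q[2]),np.sin(q[2])
def own():
    d=np.array(env.read_state()["position"])-[q[0],q[1],0]; return np.round([c*d[0]+s*d[1],-s*d[0]+c*d[1],d[2]],4)
env.move_straight(w(q,[[-.001,-.070,.08]])[0],rate=.2)
print(env.move_straight(w(q,[[-.001,-.070,.0345]])[0],rate=.08,force_limit=5),own())
print(env.move_straight(w(q,[[-.001,.110,.0345]])[0],rate=.06,force_limit=12),own(),env.read_state()["force"])
cur=own(); env.move_straight(w(q,[[-.001,cur[1]-.004,.0345]])[0],rate=.05)
env.move_straight(w(q,[[-.001,cur[1]-.004,.12]])[0],rate=.2)
env.move_straight(w(q,[[0,.06,.28]])[0],rate=.25)
p=env.grab_frame("wrist")
print(env.read_state()["clock"])
for t in ["lid_ridge","leadtin_top","leadtube_top","sharpener_top"]:
    for d in env.search_frame(p,t)[:3]:
        e=np.array(d["xyz"])-[q[0],q[1],0]
        print(t,round(d["score"],2),np.round(d["xyz"],4),np.round([c*e[0]+s*e[1],-s*e[0]+c*e[1]],4))
cv2.imwrite("pics/e.png",cv2.resize(p["image"],None,fx=1.5,fy=1.5))
E
```

```text
False [-0.0006 -0.0701  0.0347]
True [-0.0008  0.0727  0.0346] [ 2.80073509 -5.21507372  0.23396395]
11.475
lid_ridge 0.85 [0.7862 0.1258 0.0274] [0.2588 0.1298]
lid_ridge 0.7 [0.5487 0.0223 0.0286] [0.0021 0.0947]
leadtin_top 0.92 [ 0.5991 -0.1484  0.0165] [ 0.0042 -0.0833]
leadtin_top 0.39 [0.5491 0.0221 0.0313] [0.0024 0.0944]
leadtube_top 0.55 [ 0.5641 -0.0593  0.0099] [-0.0053  0.012 ]
sharpener_top 0.94 [ 0.5845 -0.1031  0.0185] [ 0.0025 -0.0357]
```

View pics/e.png

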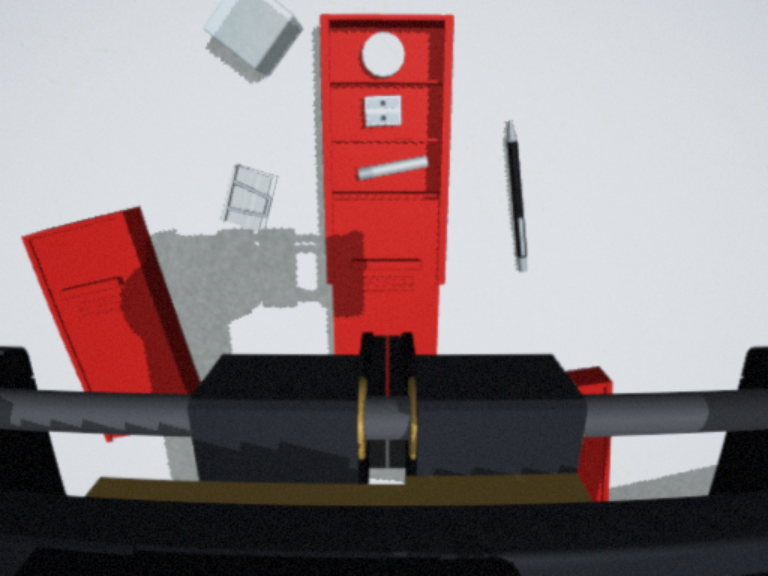

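The lid is open. The tin is at px (383,53), the sharpener (383,110) in the middle compartment, and the tube (393,168). All three compartments are uncovered, with the lid edge at row 193. I'll check the lid edge numerically, then point.

```bash
python3 - <<'E'
from h import *
q=np.load("q.npy"); c,s=np.cos(q[2]),np.sin(q[2]); yaw=np.degrees(q[2])-90
p=env.grab_frame("wrist")
f=lambda uv,z: ray(p,[np.array(uv)/1.5],z)[0]
for n,uv,z in [("lidedge",(386,196),.03),("rimend",(386,15),.033),("sharp",(383,110),.017)]:
    d=f(uv,z)-[q[0],q[1],0]; print(n,np.round([c*d[0]+s*d[1],-s*d[0]+c*d[1]],4))
S=f((383,110),.017); d=np.array([.5845,-.1031]); print(S,d)
xy=(S[:2]+d)/2
assert np.hypot(*(S[:2]-d))<.01
env.goto([*xy,.15],[180,0,yaw])
env.move_straight([*xy,.043],rate=.08,force_limit=5)
env.dwell(2.3)
st=env.read_state(); print(st["position"],st["clock"],st["force"])
p=env.grab_frame("scene"); u,v=proj(p,[[.565,-.08,.02]])[0].astype(int)
a=cv2.resize(p["image"][v-130:v+70,u-100:u+100],(400,400),interpolation=cv2.INTER_CUBIC)
p=env.grab_frame("side"); u,v=proj(p,[[.58,-.08,.02]])[0].astype(int)
b=cv2.resize(p["image"][v-130:v+70,u-100:u+100],(400,400),interpolation=cv2.INTER_CUBIC)
cv2.imwrite("pics/f.png",np.hstack([a,b]))
E
```

```text
lidedge [0.0009 0.0293]
rimend [ 0.001  -0.1118]
sharp [ 0.0035 -0.041 ]
[ 0.58691579 -0.10790757  0.017     ] [ 0.5845 -0.1031]
[ 0.58570799 -0.10549369  0.04299252] 16.2 [ 0.77485    -0.5464315  -0.05716719]
```

View pics/f.png

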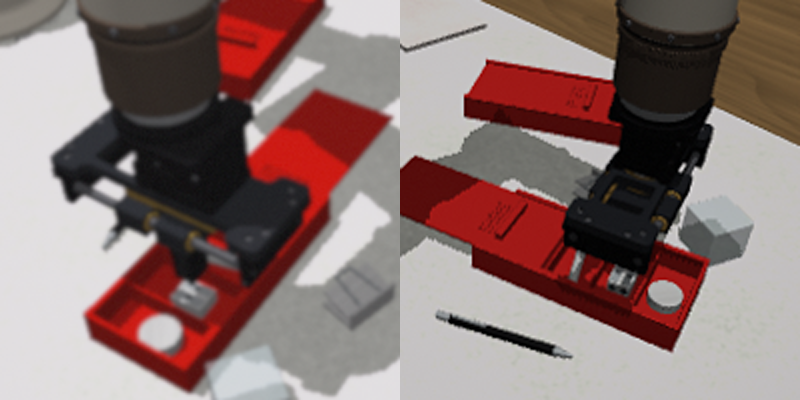

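The fingertips hang over the sharpener, which is undisturbed. The lid is out to its stop (≈ 0.137 m), and the cube, clip and pencil have not moved.

```bash
python3 -c "
from workcell import env
print(env.close_job())"
```

```text
the job is handed in; nothing more can be done
None
```

I pushed the lid open to its stop and handed the job in with the fingertips pointing straight down at the sharpener, about 26 mm above it, after holding there for over two seconds; the last pictures show nothing else disturbed, but the hand-in call returned no verdict.

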